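# Load the drill jig

### The job

Load the drill jig on the bench: with the fingertips, push the loose steel blank that lies on the jig plate across to the round nest until it drops in and lies flat, then push the swing arm round against its stop so that its drill bush stands over the blank. Slide the blank along the plate, never pick it up; leave everything else on the bench where it is, and finish with the hand clear.

Things in the scene. Friction and masses are not known exactly. Their poses are not given: they have to be found in the camera images.
- jig: The drill jig, screwed to the bench: a dark steel plate 30 mm thick. Origin on the bench surface right under the middle of the nest, z up. In its own frame the plate reaches x -85 to +85 mm and y -185 to +130 mm; the nest is at x 0, y 0, the arm's pivot stud at x 0, y +95 mm (nut top 37 mm above the plate, 26 mm across), a stop block for the arm at x -46 to -28, y +43 to +67 mm (26 mm tall). The blank starts on the bare part of the plate, towards -y of the nest.
- nest (a point): Middle of the round nest, at the level of the plate's top face (30 mm above the bench). The nest is a blind recess 62 mm in diameter and 8 mm deep with a sharp rim; frame axes as the jig's.
- blank (a point): Centre (half-way up) of the blank: a loose plain bright steel disc without a hole, 60 mm in diameter and 12 mm thick, about 0.26 kg, lying flat on the jig plate at the start. Its z axis is its own axis. Lying on the plate its centre is 6 mm above the plate face, in the nest 2 mm below it (4 mm of it stand proud).
- pivot (a point): On the vertical axis about which the swing arm turns, 15 mm above the plate face (half-way up the arm).
- bush (a point): Centre of the drill bush, on the middle line of the swing arm, half-way up the arm, 95 mm from the pivot axis. The arm is a flat aluminium bar 32 mm wide and 14 mm thick with round ends, its underside 8 mm above the plate face, reaching from the pivot to 161 mm from it; the bush's head stands 6 mm above the bar, and a black ball knob 22 mm across stands on the bar 143 mm from the pivot (top 53 mm above the plate).
- bush_arm (a joint): Angle of the swing arm: 0 = against its stop, pointing from the pivot along the jig's -y with the bush over the nest; it grows (up to 2.0) as the arm swings aside, counterclockwise seen from above (at 1.57 it points along the jig's +x). It stays where it is left; about 1 N pushed sideways at the bush moves it. It clears a seated blank by 4 mm but strikes one that is not down in the nest.
- slip_bush: spare flanged steel bush, 24 mm across and 25 mm tall, standing on the jig plate; leave it alone. Origin at its underside
- drilled_disc: finished disc of the same size as the blank but with a 14 mm hole through its middle, lying on the bench on the near side of the jig; leave it alone. Origin at its underside
- swarf_brush: brush 170 mm long lying on the bench near the jig; leave it alone
- oil_bottle: white plastic bottle 48 mm across and 130 mm tall standing on the bench beyond the jig; leave it alone. Origin at its underside
- deburring_tool: hand tool 150 mm long lying on the bench left of the jig; leave it alone
- hammer: hammer 260 mm long lying on the bench to the left; leave it alone
- calliper: calliper 200 mm long lying on the bench to the right; leave it alone
Mind the look-alikes: they are no part of the job. What is shaped like the part that bears blank but black, blue or red is not meant.

How it is judged:
By the outcome, as a careful person would: the job done as asked, in the order asked, and still so for the second after the job is handed in, with the robot touching nothing.
It also fails if it takes over 51 s, if anything falls off the work surface, if the arm or the gripper's body presses on something with over 40 N, if the wrist force passes 120 N, or if a joint passes its speed limit or range.

### The arm

A 6-joint arm with a two-finger parallel gripper is mounted at the origin on the work surface. World frame = base frame: x ahead of the robot, y to its left, z up, the work surface at z = 0. Lengths are in m, angles in rad, forces in N, time in s.
With the tool pointing down it reaches from about 0.375 to 0.9 m from the base axis. Payload 3.1 kg.
Tool frame: the origin (TCP) lies at the very end of the fingers, on their centre line; the grasp point (between the pads) lies 19 mm behind it; z points along the fingers, y is the line along which they close (so a half turn about z gives the same grasp; the last joint's range is limited). The gripper opens to 87 mm and grips with 3 to 60 N. Pads are 19 mm wide; open, the fingers measure 117 mm over their backs; the gripper's body (75 mm by 190 mm) begins 51 mm behind the grasp point.
Start: joints at [1.117, 0.527, 1.433, -0, 1.181, -0.178], TCP at [0.17, 0.601, 0.223] pointing down, gripper open.
Joint ranges: [-3.08, 3.08], [-0.75, 2.2], [0.22, 2.44], [-1.43, 4.57], [0, 2.65], [-2.85, 2.85]. Speed limits (rad/s): [2.79, 2.79, 3.14, 3.14, 3.14, 3.14].

### API

Orientations are given as a unit quaternion [x, y, z, w].
In Python, from rig import robot gives the robot as it stands. The module is installed in compiled form; this text tells all that it offers.
- The arm moves only by the tool servo_tool, never from a script. Its argument "rows" is one flat list of numbers, 5 for each row, row after row: the closure, from -1 (fully open) to 1 (shut), so that 0 is half open, then the shift along the tool's x, y, z in m, then the turn about the tool's z in degrees. A call has 1 to 5 rows; each row shifts and turns the commanded pose from where the row before left it, along the tool's axes as they then stand; what a row does not reach is not made up. A row lasts 1/12 s, in which the tool goes at most 41.7 mm and 7.16 degrees, less where a joint would pass 70% of its speed; a pose out of reach is approached as far as the arm can. A call with a gripper value outside its range is refused whole. The fingers move at their own pace and stop on an object; "newtons" is the grip in N (left out, the last holds). Time passes only in rows, so rows that do not move let the fingers close. It gives the time, the measured TCP pose, the force, the opening and the grip force at its end, in the units of the state.
- robot.get_obs(): the state, without advancing time (a new reading comes with each control period).
- robot.camera(name): name is "scene" or "top" or "wrist"; returns a dict with "pixels" (420x560x3 uint8, red, green, blue), "intrinsics" (3x3 intrinsics, pixels), "dist" ([k1, k2, p1, p2, k3] as OpenCV has them; the pictures are not rectified), "rvec" (rotation vector, rad) and "tvec" (3), from world to camera coordinates, as OpenCV has them; the wrist camera has in their place "mount" (4x4, takes a point from camera to tool coordinates, whose origin is the TCP and whose axes are the flange's). Camera axes: x right, y down, z forward; pixel columns grow to the right and rows downward; lengths in m; the calibration is good to about 2 mm. A picture is of the moment at which its call begins: read the wrist's pose just before it. There is no depth.
- robot.hand_in(): hands the job in; it is judged then, once.
Trained networks look in a picture, given as the dict that the camera call returned (one of the last four; its "shot" number tells which), for a name from the list of things; names that differ only in an ending like _2 or _b are one class to them, and where a whole thing is asked for, a point or a joint stands for the part that bears it (a point fixed in the world has none). Each returns a list of dicts, best first, with "score" (0 to 1); they miss things now and then, are a little off and sometimes report something else, mostly with a low value. They report only what shows in the picture. A call takes as long as a camera call. They do not tell look-alikes from the thing itself.
- robot.spot_in(picture, query): "at" ([x, y, z] in m, in world coordinates, good to about 4 mm: the middle of the surface that is visible of it).
- robot.outline_of(picture, query): "region" (420x560 bool, what is visible of it).
- robot.place_of(picture, query): "at" ([x, y, z] in m, in world coordinates, good to about 4 mm: a listed point, or the origin of a listed thing).
The state is a dict: "time": time; "q": joint angles; "joint_velocities": joint speeds; "joint_torque": joint torques, N m; "position": TCP position; "tool_rot": TCP orientation; "ft_force": force on the tool from outside, world axes, zero at the start; "moment": the same for the moment, N m; "grip_width": finger opening in m; "grip_force": force on a finger pad.
Only numpy, scipy, OpenCV 4.12 (cv2) and the standard library are available. Lean on these libraries where they do the work, as an engineer would, in place of code of your own. Each camera call takes 0.05 s, during which the arm holds its last target. There are 200 camera calls.

## Working session

There is one attempt and no reset: what is moved stays moved. The work goes in short steps, Python scripts to look and compute and a tool call to move; the robot and the scene stay as the last step left them, time stands still between calls to the robot, and variables do not carry over. Pictures are saved under pics/ and viewed, at most 10 in all, crops included, and the job is handed in when it is done.

Besides the shell and the picture viewer there is one more tool, called after "Call:" by a JSON object that holds its "method" and its "body". servo_tool: Moves the arm, as the interface text tells. Its arguments: {"type":"object","properties":{"rows":{"type":"array","items":{"type":"number"}},"newtons":{"type":"number"}},"required":["rows"]}

```bash
mkdir -p pics; cat > h.py <<'E'
from rig import robot
import numpy as np, cv2
from scipy.spatial.transform import Rotation as R
def save(p,n): cv2.imwrite('pics/'+n,cv2.cvtColor(p['pixels'],cv2.COLOR_RGB2BGR))
def ray(p,uv):
    K=np.array(p['intrinsics']);d=np.array(p['dist'])
    n=cv2.undistortPoints(np.array([[uv]],float),K,d)[0,0]
    c=np.array([n[0],n[1],1.])
    if 'rvec' in p:
        Rm=cv2.Rodrigues(np.array(p['rvec'],float))[0]
        return -Rm.T@np.array(p['tvec']).ravel(), Rm.T@c
    M=np.array(p['mount']);o=p['obs'];T=R.from_quat(o['tool_rot']).as_matrix()
    return T@M[:3,3]+o['position'], T@M[:3,:3]@c
def at(p,uv,z):
    o,d=ray(p,uv);return o+d*(z-o[2])/d[2]
def proj(p,X):
    return cv2.projectPoints(np.array(X,float).reshape(-1,3),np.array(p['rvec'],float),np.array(p['tvec'],float),np.array(p['intrinsics']),np.array(p['dist']))[0][:,0]
E
python3 - <<'E'
from h import *
np.set_printoptions(precision=4,suppress=True)
for c in ['top','scene']:
    p=robot.camera(c);save(p,c+'.png')
    for n in ['jig','nest','blank','pivot','bush','slip_bush','drilled_disc','oil_bottle','swarf_brush']:
        print(c,n,[(np.round(r['at'],4),round(r['score'],2)) for r in robot.place_of(p,n)[:3]])
o=robot.get_obs();print(o['position'],o['tool_rot'],o['ft_force'],o['time'],R.from_quat(o['tool_rot']).as_matrix())
E
```

```text
top jig [(array([ 0.5151,  0.0566, -0.0024]), 0.58)]
top nest [(array([0.515 , 0.0579, 0.029 ]), 0.71)]
top blank [(array([ 0.5467, -0.0289,  0.033 ]), 0.97), (array([ 0.4694, -0.1992,  0.002 ]), 0.83), (array([ 0.578 , -0.1949,  0.004 ]), 0.79)]
top pivot [(array([0.5095, 0.1549, 0.0474]), 0.58)]
top bush [(array([0.6042, 0.1569, 0.0437]), 0.95)]
top slip_bush [(array([0.4537, 0.0694, 0.0338]), 0.38)]
top drilled_disc [(array([ 0.3883,  0.0344, -0.0001]), 0.84)]
top oil_bottle [(array([ 0.7184, -0.0104, -0.0009]), 0.98)]
top swarf_brush [(array([ 0.3725,  0.1742, -0.    ]), 0.89)]
scene jig [(array([0.5146, 0.0567, 0.0009]), 0.6)]
scene nest [(array([0.5195, 0.0585, 0.0264]), 0.59)]
scene blank [(array([ 0.583 , -0.1912,  0.0052]), 0.75), (array([ 0.5534, -0.0303,  0.0374]), 0.72), (array([ 0.6765, -0.1044,  0.0053]), 0.6)]
scene pivot [(array([0.5089, 0.1538, 0.0458]), 0.84)]
scene bush [(array([0.6058, 0.1555, 0.0487]), 0.79)]
scene slip_bush [(array([0.3575, 0.4402, 0.0002]), 0.56), (array([0.4529, 0.0705, 0.03  ]), 0.52)]
scene drilled_disc [(array([0.3892, 0.0352, 0.0005]), 0.53)]
scene oil_bottle [(array([ 0.7189, -0.0092, -0.0006]), 0.74), (array([ 0.3877,  0.0383, -0.0034]), 0.62)]
scene swarf_brush [(array([ 0.3709,  0.1778, -0.0019]), 0.58)]
[0.1701 0.6014 0.2225] [ 0.1375  0.9905 -0.     -0.    ] [0.5618 0.9094 0.7417] 1.0 [[-0.9622  0.2723 -0.    ]
 [ 0.2723  0.9622  0.    ]
 [ 0.     -0.     -1.    ]]
```

View pics/top.png

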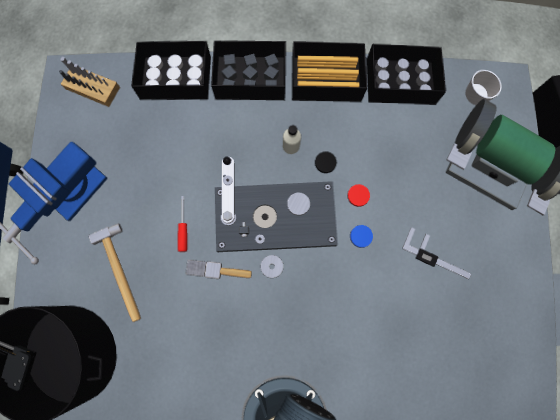

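View pics/scene.png

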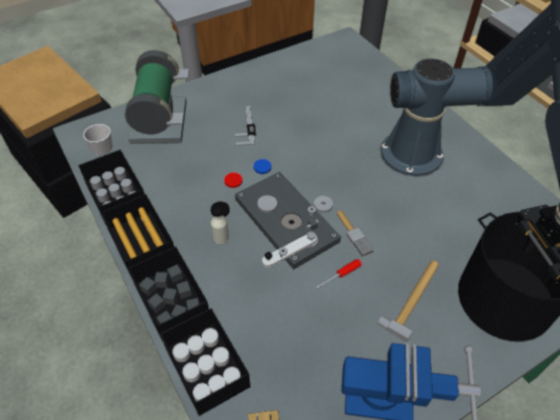

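The top view shows the bright blank at (298,203) on the plate, the nest ring at (264,216), the slip bush at (260,239), and the arm pointing to jig +x with its knob at (227,160). The scene view agrees. The black, red and blue discs on the bench are decoys. I'm moving above the jig for a close look.

Call:
{"method": "servo_tool", "body": {"rows": [0, -0.026, -0.0233, -0.0015, 0, 0, -0.026, -0.0233, -0.0015, 0, 0, -0.026, -0.0233, -0.0015, 0, 0, -0.026, -0.0233, -0.0015, 0, 0, -0.026, -0.0233, -0.0015, 0]}}

```text
time: 1.42
position: [0.2641, 0.4526, 0.2302]
tool_rot: [0.137, 0.991, 0.0, 0.0]
ft_force: [0.2, 0.5, 0.0]
grip_width: 0.0616
grip_force: 0.0
```

Call:
{"method": "servo_tool", "body": {"rows": [0, -0.026, -0.0233, -0.0015, 0, 0, -0.026, -0.0233, -0.0015, 0, 0, -0.026, -0.0233, -0.0015, 0, 0, -0.026, -0.0233, -0.0015, 0, 0, -0.026, -0.0233, -0.0015, 0]}}

```text
time: 1.83
position: [0.3576, 0.305, 0.2379]
tool_rot: [0.137, 0.991, 0.0, 0.0]
ft_force: [1.2, 0.6, 0.6]
grip_width: 0.0443
grip_force: 0.0
```

Call:
{"method": "servo_tool", "body": {"rows": [0, -0.026, -0.0233, -0.0015, 0, 0, -0.026, -0.0233, -0.0015, 0, 0, -0.026, -0.0233, -0.0015, 0, 0, -0.026, -0.0233, -0.0015, 0, 0, -0.026, -0.0233, -0.0015, 0]}}

```text
time: 2.25
position: [0.451, 0.1573, 0.2454]
tool_rot: [0.138, 0.99, 0.0, 0.0]
ft_force: [-0.2, 1.0, -0.3]
grip_width: 0.0434
grip_force: 0.0
```

Call:
{"method": "servo_tool", "body": {"rows": [0, -0.026, -0.0233, -0.0015, 0, 0, -0.026, -0.0233, -0.0015, 0, 0, -0.026, -0.0233, -0.0015, 0, 0, -0.026, -0.0233, -0.0015, 0, 0, -0.026, -0.0233, -0.0015, 0]}}

```text
time: 2.67
position: [0.5443, 0.0097, 0.2528]
tool_rot: [0.138, 0.99, 0.0, 0.0]
ft_force: [-0.4, 0.6, -0.4]
grip_width: 0.0435
grip_force: 0.0
```

Call:
{"method": "servo_tool", "body": {"rows": [0, 0, 0, 0, 7, 0, 0, 0, 0, 7, 0, 0, 0, 0, 7, 0, 0, 0, 0, 7, 0, 0, 0, 0, 7]}}

```text
time: 3.08
position: [0.5436, 0.0112, 0.2526]
tool_rot: [0.432, 0.902, 0.0, -0.0]
ft_force: [-0.6, 0.0, 0.6]
grip_width: 0.0436
grip_force: 0.0
```

Call:
{"method": "servo_tool", "body": {"rows": [0, 0, 0, 0, 7, 0, 0, 0, 0, 7, 0, 0, 0, 0, 4, 0, 0, 0, 0, 0, 0, 0, 0, 0, 0]}}

```text
time: 3.5
position: [0.5436, 0.0113, 0.2526]
tool_rot: [0.564, 0.826, 0.0, 0.0]
ft_force: [0.1, 0.1, -0.3]
grip_width: 0.0435
grip_force: 0.0
```

```bash
python3 - <<'E'
from h import *
np.set_printoptions(precision=4,suppress=True)
o=robot.get_obs();p=robot.camera('wrist');p['obs']=o;save(p,'w1.png')
print(o['time'],o['position'],R.from_quat(o['tool_rot']).as_matrix()[:,0],o['grip_width'],p['mount'])
for n in ['nest','blank','pivot','bush','slip_bush']:
    print(n,[(np.round(r['at'],4),round(r['score'],2)) for r in robot.place_of(p,n)[:2]])
import pickle;pickle.dump(p,open('w1.pkl','wb'))
E
```

```text
3.5 [0.5436 0.0113 0.2526] [-0.3634  0.9316 -0.0001] 0.04352237030598668 [[ 0.0006 -0.9607 -0.2774  0.0758]
 [ 1.      0.0008 -0.0007  0.0013]
 [ 0.0009 -0.2774  0.9607 -0.1616]
 [ 0.      0.      0.      1.    ]]
nest [(array([0.5156, 0.0591, 0.0369]), 0.77)]
blank [(array([ 0.5508, -0.0353,  0.0379]), 0.79), (array([ 0.5811, -0.1946,  0.0068]), 0.7)]
pivot [(array([0.511 , 0.1528, 0.0436]), 0.69)]
bush [(array([0.6068, 0.1561, 0.0448]), 0.7), (array([ 0.5148,  0.0572, -0.002 ]), 0.44)]
slip_bush [(array([0.4537, 0.0689, 0.0317]), 0.85)]
```

View pics/w1.png

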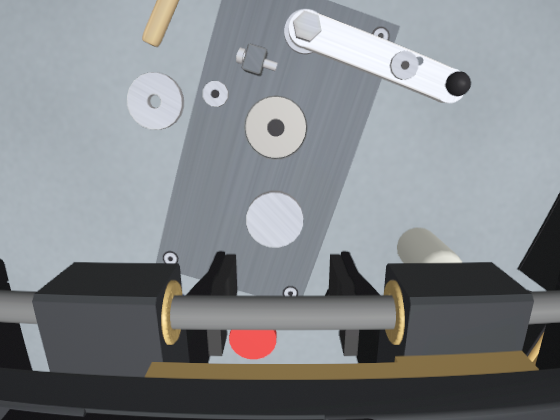

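The wrist view shows the blank at (274,219), the nest (pale floor) at (276,127), the slip bush at (215,94) and the stop at (253,59). The arm runs from its pivot at (307,27) to the knob at (458,84). I'll measure the rims next.

```bash
python3 - <<'E'
from h import *
import pickle
np.set_printoptions(precision=4,suppress=True)
p=pickle.load(open('w1.pkl','rb'))
g=cv2.cvtColor(p['pixels'],cv2.COLOR_RGB2GRAY)
def fit(uv,r,z,th):
    m=np.zeros_like(g);cv2.circle(m,uv,r,255,-1)
    b=cv2.bitwise_and((g>th).astype(np.uint8)*255,m)
    c=max(cv2.findContours(b,cv2.RETR_EXTERNAL,cv2.CHAIN_APPROX_NONE)[0],key=cv2.contourArea)
    P=np.array([at(p,q,z)[:2] for q in c[:,0].astype(float)])
    (x,y),rr=cv2.minEnclosingCircle(P.astype(np.float32))
    A=np.c_[2*P,np.ones(len(P))];s=np.linalg.lstsq(A,(P**2).sum(1),rcond=None)[0]
    print(uv,s[:2],np.sqrt(s[2]+s[0]**2+s[1]**2),rr)
    return s[:2]
print(g[127,255],g[219,274],g[170,274])
b=fit((274,219),36,.042,130); n=fit((276,127),36,.030,130);fit((276,127),36,.022,130)
d=n-b;print(d,np.linalg.norm(d),np.degrees(np.arctan2(d[1],d[0])))
print('pivot',at(p,(307,26),.067),'bush',at(p,(404,64),.058),'knob',at(p,(458,83),.072),'stop',at(p,(253,58),.056))
# blank, nest in tool frame at current pose
T=R.from_quat(p['obs']['tool_rot']).as_matrix()
for q in (b,n): print(T.T@(np.r_[q,.03]-p['obs']['position']))
E
```

```text
203 213 141
(274, 219) [ 0.5506 -0.0279] 0.03752414238480445 0.03903418779373169
(276, 127) [0.5189 0.0595] 0.03530422330944656 0.03615471348166466
(276, 127) [0.5189 0.059 ] 0.036039228442525585 0.03690551593899727
[-0.0317  0.0874] 0.0929581609078063 109.94413758124699
pivot [0.5122 0.1525 0.067 ] bush [0.6058 0.1576 0.058 ] knob [0.6546 0.1594 0.072 ] stop [0.4771 0.1116 0.056 ]
[-0.0391 -0.0078  0.2226]
[ 0.0539 -0.0056  0.2226]
```

```bash
python3 - <<'E'
from h import *
import pickle
np.set_printoptions(precision=4,suppress=True)
p=pickle.load(open('w1.pkl','rb'))
g=cv2.cvtColor(p['pixels'],cv2.COLOR_RGB2GRAY)
T=R.from_quat(p['obs']['tool_rot']).as_matrix()
for uv,z,th in [((274,219),.042,175),((274,219),.042,190),((276,127),.030,165),((276,127),.030,180)]:
    m=np.zeros_like(g);cv2.circle(m,uv,36,255,-1)
    b=cv2.bitwise_and((g>th).astype(np.uint8)*255,m)
    c=max(cv2.findContours(b,cv2.RETR_EXTERNAL,cv2.CHAIN_APPROX_NONE)[0],key=cv2.contourArea)
    P=np.array([at(p,q,z)[:2] for q in c[:,0].astype(float)])
    A=np.c_[2*P,np.ones(len(P))];s=np.linalg.lstsq(A,(P**2).sum(1),rcond=None)[0]
    print(uv,s[:2],np.sqrt(s[2]+s[0]**2+s[1]**2),T.T@(np.r_[s[:2],.03]-p['obs']['position']))
E
```

```text
(274, 219) [ 0.5509 -0.0282] 0.029105189373530307 [-0.0395 -0.0076  0.2226]
(274, 219) [ 0.5509 -0.0281] 0.02888502695483609 [-0.0394 -0.0076  0.2226]
(276, 127) [0.5181 0.0597] 0.029584755156939035 [ 0.0543 -0.0062  0.2226]
(276, 127) [0.5181 0.0597] 0.02942191767517101 [ 0.0543 -0.0062  0.2226]
```

Call:
{"method": "servo_tool", "body": {"rows": [0, -0.028, -0.0025, 0, 0, 0, -0.028, -0.0025, 0.01, 0, 0, -0.029, -0.0026, 0.03, 0, 0, 0, 0, 0.035, 0, 0, 0, 0, 0.035, 0]}}

```text
time: 4.22
position: [0.5688, -0.0727, 0.1423]
tool_rot: [0.566, 0.824, 0.001, 0.002]
ft_force: [-0.1, -0.6, -0.3]
grip_width: 0.0436
grip_force: 0.0
```

Call:
{"method": "servo_tool", "body": {"rows": [0, 0, 0, 0.035, 0, 0, 0, 0, 0.03, 0, 0, 0, 0, 0.02, 0, 0, 0, 0, 0.015, 0, 0, 0, 0, 0.007, 0]}}

```text
time: 4.63
position: [0.5659, -0.0702, 0.0332]
tool_rot: [0.565, 0.825, -0.001, -0.002]
ft_force: [0.3, 1.2, 0.2]
grip_width: 0.0439
grip_force: 0.0
```

```bash
python3 - <<'E'
from h import *
o=robot.get_obs();p=robot.camera('wrist');save(p,'w2.png');print(o['time'],o['position'],o['ft_force'])
E
```

```text
4.6333 [ 0.56588651 -0.07019452  0.03318351] [0.31558168 1.19000356 0.21050357]
```

View pics/w2.png

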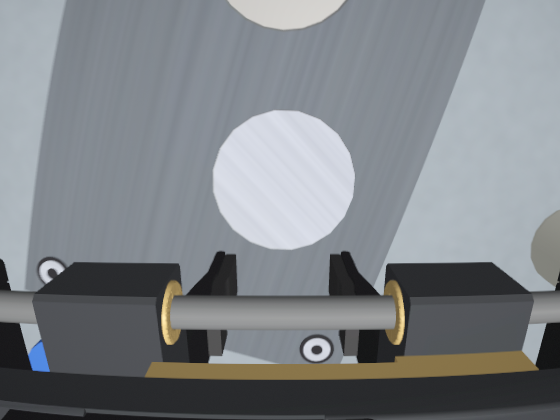

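The blank (284,180) is centred between the fingers and the nest (287) lies straight ahead, so I start pushing.

Call:
{"method": "servo_tool", "body": {"rows": [0, 0.01, 0.0001, 0, 0, 0, 0.01, 0.0001, 0, 0, 0, 0.01, 0.0001, 0, 0, 0, 0.008, 0.0001, 0, 0, 0, 0.008, 0.0001, 0, 0]}}

```text
time: 5.1
position: [0.5512, -0.0264, 0.0367]
tool_rot: [0.565, 0.825, 0.0, 0.001]
ft_force: [-0.3, -0.7, -0.5]
grip_width: 0.0434
grip_force: 0.7
```

Call:
{"method": "servo_tool", "body": {"rows": [0, 0.008, 0.0001, 0, 0, 0, 0.008, 0.0001, 0, 0, 0, 0.006, 0.0001, 0, 0, 0, 0.004, 0.0001, 0, 0, 0, 0.001, 0, 0, 0]}}

```text
time: 5.52
position: [0.5419, -0.0016, 0.036]
tool_rot: [0.565, 0.825, 0.0, 0.001]
ft_force: [1.6, -2.2, 1.5]
grip_width: 0.0435
grip_force: 1.6
```

```bash
python3 - <<'E'
from h import *
o=robot.get_obs();p=robot.camera('wrist');save(p,'w3.png');print(o['time'],o['position'],o['ft_force'])
E
```

```text
5.5167 [ 0.54190867 -0.00162626  0.03597998] [ 1.59823821 -2.18319098  1.45064635]
```

View pics/w3.png

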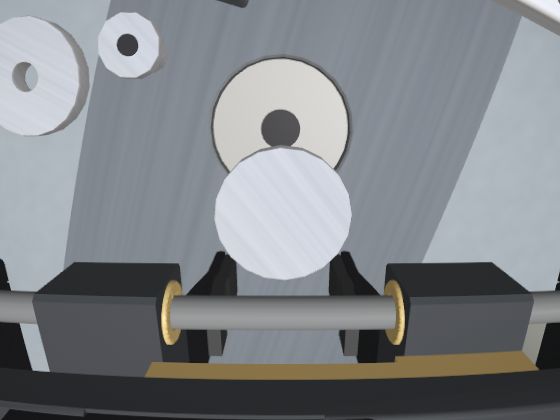

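The blank at (283,213) is half over the near rim of the nest (280,127). It needs about 1 mm of correction to the left.

Call:
{"method": "servo_tool", "body": {"rows": [0, 0.007, -0.0003, 0, 0, 0, 0.007, -0.0003, 0, 0, 0, 0.006, -0.0003, 0, 0, 0, 0.005, -0.0002, 0, 0, 0, 0.003, 0, 0, 0]}}

```text
time: 5.98
position: [0.53, 0.0243, 0.0357]
tool_rot: [0.565, 0.825, -0.0, -0.0]
ft_force: [1.4, -2.6, 3.0]
grip_width: 0.0436
grip_force: 1.8
```

Call:
{"method": "servo_tool", "body": {"rows": [0, 0.002, 0, 0, 0, 0, 0.002, 0, 0, 0, 0, 0.002, 0, 0, 0, 0, 0.001, 0, 0, 0, 0, 0, 0, 0, 0]}}

```text
time: 6.4
position: [0.5269, 0.0307, 0.0352]
tool_rot: [0.565, 0.825, -0.0, -0.001]
ft_force: [-0.1, 0.0, -0.1]
grip_width: 0.0433
grip_force: 0.0
```

```bash
python3 - <<'E'
from h import *
o=robot.get_obs();p=robot.camera('wrist');save(p,'w4.png');print(o['time'],o['position'],o['ft_force'])
E
```

```text
6.4 [0.52694079 0.03066831 0.03522631] [-0.1472275   0.0189285  -0.05942593]
```

View pics/w4.png

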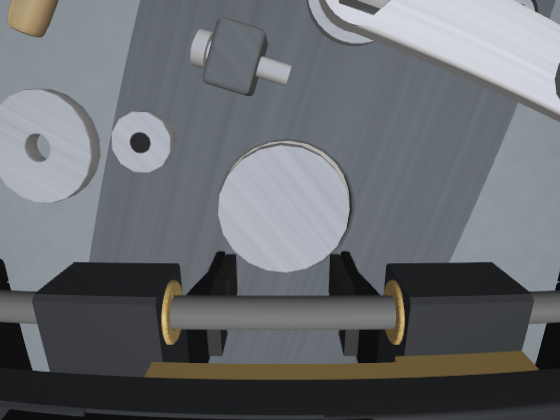

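The blank at (284,206) looks as if it has dropped, since its apparent size shrank and the force fell to zero. I'll nudge on slightly to make sure, then lift and check.

Call:
{"method": "servo_tool", "body": {"rows": [0, 0.0015, 0, 0, 0, 0, 0.0015, 0, 0, 0, 0, 0, 0, 0, 0]}}

```text
time: 6.7
position: [0.5264, 0.0332, 0.0355]
tool_rot: [0.565, 0.825, -0.0, -0.0]
ft_force: [0.2, 0.3, 0.1]
grip_width: 0.0439
grip_force: 0.0
```

Call:
{"method": "servo_tool", "body": {"rows": [0, -0.01, 0, -0.005, 0, 0, -0.02, 0, -0.03, 0, 0, -0.025, 0, -0.03, 0, 0, -0.02, 0, -0.03, 0, 0, 0, 0, 0, 0]}}

```text
time: 7.12
position: [0.5609, -0.0424, 0.137]
tool_rot: [0.566, 0.824, 0.002, 0.008]
ft_force: [1.3, -0.5, -0.1]
grip_width: 0.0438
grip_force: 0.0
```

```bash
python3 - <<'E'
from h import *
np.set_printoptions(precision=4,suppress=True)
o=robot.get_obs();p=robot.camera('wrist');p['obs']=o
print(o['time'],o['position'])
for n in ['blank','pivot','bush']: print(n,[(np.round(r['at'],4),round(r['score'],2)) for r in robot.place_of(p,n)[:2]])
T=R.from_quat(o['tool_rot']).as_matrix();M=p['mount']
Rm=(T@M[:3,:3]).T;t=-Rm@(T@M[:3,3]+o['position'])
uv=cv2.projectPoints(np.array([[.518,.0597,.034]]),cv2.Rodrigues(Rm)[0],t,np.array(p['intrinsics']),np.array(p['dist']))[0][0,0]
print(uv);u,v=uv.astype(int)
a=p['pixels'][max(v-90,0):v+90,max(u-120,0):u+120]
cv2.imwrite('pics/c5.png',cv2.cvtColor(cv2.resize(a,None,fx=3,fy=3,interpolation=cv2.INTER_CUBIC),cv2.COLOR_RGB2BGR))
E
```

```text
7.1167 [ 0.5609 -0.0424  0.137 ]
blank [(array([ 0.581 , -0.195 ,  0.0061]), 0.77), (array([0.5148, 0.056 , 0.0277]), 0.6)]
pivot [(array([0.5115, 0.0553, 0.0278]), 0.6), (array([0.4535, 0.0685, 0.0313]), 0.18)]
bush []
[273.786   49.6332]
```

View pics/c5.png

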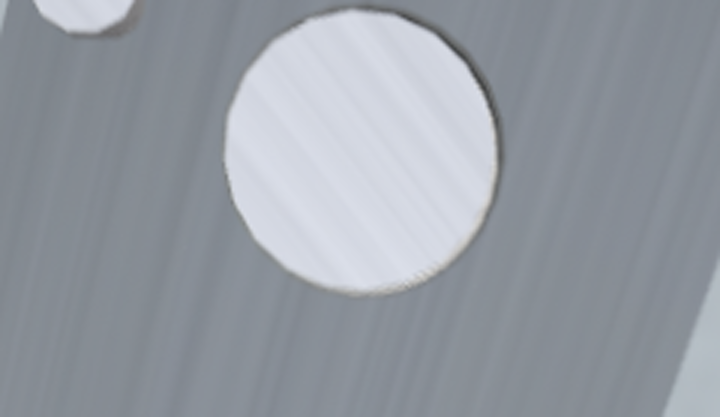

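The blank lies flat and central in the nest at (360,150 in the crop), with a thin even gap all round. Next I close the fingers and go behind the swing arm.

Call:
{"method": "servo_tool", "body": {"rows": [1, 0.0294, 0.0188, 0, 0, 1, 0.0294, 0.0188, 0, 0, 1, 0.0294, 0.0188, 0, 0, 1, 0.0294, 0.0188, 0, 0, 1, 0.0294, 0.0188, 0, 0]}}

```text
time: 7.73
position: [0.5864, 0.1362, 0.1286]
tool_rot: [0.565, 0.825, -0.001, -0.002]
ft_force: [0.1, -0.7, -1.0]
grip_width: 0.0185
grip_force: 0.0
```

Call:
{"method": "servo_tool", "body": {"rows": [1, 0.0294, 0.0188, 0, 0, 1, 0.0294, 0.0188, 0, 0, 1, 0, 0, 0, 6.5, 1, 0, 0, 0, 6.5, 1, 0, 0, 0, 6.5]}}

```text
time: 8.15
position: [0.5997, 0.2042, 0.1281]
tool_rot: [0.697, 0.717, -0.002, -0.002]
ft_force: [0.1, -0.3, -0.8]
grip_width: 0.0006
grip_force: 0.0
```

Call:
{"method": "servo_tool", "body": {"rows": [1, 0, 0, 0, 0, 1, 0, 0, 0, 0]}}

```text
time: 8.32
position: [0.6005, 0.2029, 0.1289]
tool_rot: [0.695, 0.719, -0.002, -0.001]
ft_force: [-0.4, 0.2, 0.3]
grip_width: 0.0003
grip_force: 0.0
```

```bash
python3 - <<'E'
from h import *
np.set_printoptions(precision=4,suppress=True)
o=robot.get_obs();print(o['time'],o['position'],o['grip_width'],R.from_quat(o['tool_rot']).as_matrix()[:,0])
for c in ('top','scene'):
    p=robot.camera(c)
    for n in ['nest','pivot','bush','blank']: print(c,n,[(np.round(r['at'],4),round(r['score'],2)) for r in robot.place_of(p,n)[:3]])
E
```

```text
8.3167 [0.6005 0.2029 0.1289] 0.0002900828656302863 [-0.0337  0.9994 -0.0004]
top nest [(array([0.5181, 0.0544, 0.0288]), 0.95)]
top pivot [(array([0.5086, 0.1564, 0.0472]), 0.94)]
top bush [(array([0.6058, 0.1563, 0.047 ]), 0.91)]
top blank [(array([0.5136, 0.0599, 0.0273]), 0.89), (array([ 0.6766, -0.1055,  0.0072]), 0.82), (array([ 0.4674, -0.196 ,  0.0066]), 0.6)]
scene nest [(array([0.5186, 0.06  , 0.0306]), 0.63), (array([0.5081, 0.1506, 0.0435]), 0.4)]
scene pivot [(array([0.5068, 0.1515, 0.0451]), 0.84)]
scene bush []
scene blank [(array([ 0.4099, -0.4011, -0.0001]), 0.58), (array([ 0.4713, -0.1989,  0.0081]), 0.57)]
```

Call:
{"method": "servo_tool", "body": {"rows": [1, 0, 0.01, 0.01, 0, 1, 0, 0, 0.03, 0, 1, 0, 0, 0.03, 0, 1, 0, 0, 0.015, 0, 1, 0, 0, 0, 0]}}

```text
time: 9.23
position: [0.6097, 0.202, 0.0409]
tool_rot: [0.697, 0.717, -0.003, -0.002]
ft_force: [-0.9, -0.1, -0.2]
grip_width: 0.0004
grip_force: 0.0
```

Call:
{"method": "servo_tool", "body": {"rows": [1, -0.007, 0, 0, 0, 1, -0.007, 0, 0, 0, 1, -0.006, 0, 0, 0, 1, -0.0088, 0.0019, 0, 5, 1, -0.0088, 0.0019, 0, 5]}}

```text
time: 9.65
position: [0.6177, 0.1647, 0.0473]
tool_rot: [0.758, 0.652, 0.001, 0.001]
ft_force: [-1.0, 0.9, -0.1]
grip_width: 0.0004
grip_force: 0.7
```

Call:
{"method": "servo_tool", "body": {"rows": [1, -0.0088, 0.0019, 0, 5, 1, -0.0088, 0.0019, 0, 5, 1, -0.0088, 0.0019, 0, 5, 1, -0.0088, 0.0019, 0, 5, 1, -0.0088, 0.0019, 0, 5]}}

```text
time: 10.07
position: [0.613, 0.1198, 0.0474]
tool_rot: [0.881, 0.473, 0.002, 0.001]
ft_force: [0.1, 1.9, -1.1]
grip_width: 0.0005
grip_force: 0.6
```

```bash
python3 - <<'E'
from h import *
np.set_printoptions(precision=4,suppress=True)
o=robot.get_obs();print(o['time'],o['position'],o['ft_force'],R.from_quat(o['tool_rot']).as_matrix()[:,0])
p=robot.camera('top');save(p,'t6.png')
for n in ['pivot','bush','blank']: print(n,[(np.round(r['at'],4),round(r['score'],2)) for r in robot.place_of(p,n)[:2]])
E
```

```text
10.0667 [0.613  0.1198 0.0474] [ 0.054   1.885  -1.0576] [0.5534 0.8329 0.0025]
pivot []
bush [(array([0.5873, 0.1032, 0.046 ]), 0.63)]
blank [(array([ 0.5861, -0.1944,  0.0056]), 0.78), (array([ 0.4709, -0.1979,  0.003 ]), 0.75)]
```

The arm follows the fingers.

Call:
{"method": "servo_tool", "body": {"rows": [1, -0.0088, 0.0019, 0.001, 5, 1, -0.0088, 0.0019, 0.001, 5, 1, -0.0088, 0.0019, 0, 5, 1, -0.0088, 0.0019, 0, 5, 1, -0.0088, 0.0019, 0, 5]}}

```text
time: 10.68
position: [0.5907, 0.0823, 0.0446]
tool_rot: [0.962, 0.272, 0.002, 0.001]
ft_force: [2.3, 0.3, -0.0]
grip_width: 0.0003
grip_force: 0.7
```

Call:
{"method": "servo_tool", "body": {"rows": [1, -0.0088, 0.0019, 0, 5, 1, -0.0088, 0.0019, 0, 5, 1, -0.0088, 0.0019, 0, 5, 1, -0.0053, 0.0011, 0, 3, 1, 0, 0, 0, 0]}}

```text
time: 11.1
position: [0.5629, 0.0627, 0.0443]
tool_rot: [0.993, 0.12, 0.0, 0.0]
ft_force: [0.1, 0.7, -0.7]
grip_width: 0.0005
grip_force: 0.0
```

```bash
python3 - <<'E'
from h import *
np.set_printoptions(precision=4,suppress=True)
o=robot.get_obs();print(o['time'],o['position'],o['ft_force'],R.from_quat(o['tool_rot']).as_matrix()[:,0])
p=robot.camera('top')
for n in ['pivot','bush','blank']: print(n,[(np.round(r['at'],4),round(r['score'],2)) for r in robot.place_of(p,n)[:2]])
E
```

```text
11.1 [0.5629 0.0627 0.0443] [ 0.1395  0.6667 -0.7068] [0.9714 0.2374 0.0008]
pivot []
bush []
blank [(array([ 0.5807, -0.1942,  0.0067]), 0.9), (array([ 0.4708, -0.1988,  0.0052]), 0.76)]
```

Call:
{"method": "servo_tool", "body": {"rows": [1, -0.007, 0.0015, 0, 4, 1, -0.007, 0.0015, 0, 4, 1, -0.004, 0.0008, 0, 2.5, 1, -0.002, 0, 0, 0, 1, 0, 0, 0, 0]}}

```text
time: 11.72
position: [0.5445, 0.056, 0.0438]
tool_rot: [1.0, 0.029, 0.001, 0.0]
ft_force: [0.5, -0.2, 1.4]
grip_width: 0.0007
grip_force: 0.4
```

Call:
{"method": "servo_tool", "body": {"rows": [1, -0.002, 0, 0, 0, 1, -0.002, 0, 0, 0, 1, 0, 0, 0, 0]}}

```text
time: 11.97
position: [0.5444, 0.0559, 0.0441]
tool_rot: [1.0, 0.028, 0.005, 0.0]
ft_force: [6.9, 2.1, -4.2]
grip_width: 0.0004
grip_force: 3.4
```

The force climbs with no motion, so the arm is at its stop. One more firm push, then I back off and check.

Call:
{"method": "servo_tool", "body": {"rows": [1, -0.002, 0, 0, 0, 1, 0, 0, 0, 0, 1, 0, 0, 0, 0]}}

```text
time: 12.22
position: [0.5443, 0.0558, 0.0442]
tool_rot: [1.0, 0.028, 0.007, 0.0]
ft_force: [9.2, 3.1, -5.8]
grip_width: 0.0008
grip_force: 4.7
```

Call:
{"method": "servo_tool", "body": {"rows": [1, 0.003, 0, 0, 0, 1, 0.005, 0, 0, 0, 1, 0.015, 0, 0, 0, 1, 0.02, 0, -0.02, 0, 1, 0, 0, -0.04, 0]}}

```text
time: 12.63
position: [0.5806, 0.0581, 0.1002]
tool_rot: [1.0, 0.028, -0.004, -0.0]
ft_force: [1.3, 0.1, -0.1]
grip_width: 0.0007
grip_force: 0.0
```

Call:
{"method": "servo_tool", "body": {"rows": [1, 0, 0, -0.04, 0, 1, 0.03, 0, -0.04, 0, 1, 0.03, 0, -0.02, 0, 1, 0, 0, 0, 0, 1, 0, 0, 0, 0]}}

```text
time: 13.05
position: [0.6369, 0.0611, 0.1984]
tool_rot: [1.0, 0.028, 0.001, 0.0]
ft_force: [-0.5, -0.2, -0.4]
grip_width: 0.0003
grip_force: 0.0
```

```bash
python3 - <<'E'
from h import *
np.set_printoptions(precision=4,suppress=True)
o=robot.get_obs();print(o['time'],o['position'],o['ft_force'])
ims=[]
for c,(u,v),(w,h) in [('top',(265,210),(80,60)),('scene',(290,220),(80,60))]:
    p=robot.camera(c)
    for n in ['pivot','bush','blank','slip_bush','drilled_disc']: print(c,n,[(np.round(r['at'],4),round(r['score'],2)) for r in robot.place_of(p,n)[:3]])
    ims.append(cv2.resize(p['pixels'][v-h:v+h,u-w:u+w],(640,480),interpolation=cv2.INTER_CUBIC)[:, :])
cv2.imwrite('pics/c7.png',cv2.cvtColor(cv2.resize(np.hstack(ims),(800,300)),cv2.COLOR_RGB2BGR))
E
```

```text
13.05 [0.6369 0.0611 0.1984] [-0.5285 -0.2076 -0.3609]
top pivot []
top bush []
top blank [(array([ 0.4683, -0.1987,  0.004 ]), 0.7), (array([ 0.582 , -0.1937,  0.0053]), 0.69), (array([ 0.6751, -0.1057,  0.0081]), 0.53)]
top slip_bush []
top drilled_disc [(array([0.5167, 0.0565, 0.0312]), 0.16)]
scene pivot [(array([0.5082, 0.1546, 0.0462]), 0.73)]
scene bush [(array([0.5156, 0.0601, 0.0492]), 0.65)]
scene blank [(array([ 0.5821, -0.1911,  0.0071]), 0.7), (array([ 0.6801, -0.1044, -0.001 ]), 0.66), (array([0.5163, 0.0591, 0.03  ]), 0.46)]
scene slip_bush []
scene drilled_disc [(array([ 0.3909,  0.0344, -0.0023]), 0.5), (array([0.4972, 0.2844, 0.0026]), 0.18)]
```

View pics/c7.png

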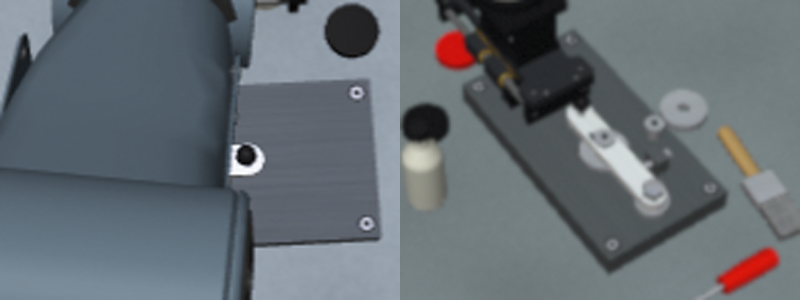

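In the scene view the arm points along the jig's -y with its bush at (602,135 in the crop), over the blank. The slip bush (655,122) still stands, and the hand is clear at z = 0.2.

```bash
python3 -c "
from rig import robot
print(robot.hand_in())"
```

```text
the job is handed in; nothing more can be done
None
```

The blank lies flat in the nest, the swing arm is against its stop with the bush over the blank, the hand is clear, and the job was handed in at about 13 s.

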